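# Shut a row of flip-top vials in one pass of the fingertips

### The arm

A 7-joint arm with a two-finger parallel gripper is mounted at the origin on the work surface. World frame = base frame: x ahead of the robot, y to its left, z up, the work surface at z = 0. Lengths are in mm, angles in rad, forces in N, time in s.
With the tool pointing down it reaches from about 400 to 900 mm from the base axis. Payload 5.5 kg.
Tool frame: the origin (TCP) lies at the very end of the fingers, on their centre line; the grasp point (between the pads) lies 19 mm behind it; z points along the fingers, y is the line along which they close (so a half turn about z gives the same grasp; the last joint's range is limited). The gripper opens to 92 mm and grips with 3 to 60 N. Pads are 19 mm wide; open, the fingers measure 130 mm over their backs; the gripper's body (75 mm by 190 mm) begins 47 mm behind the grasp point.
Start: joints at [1.579, 0.501, -0.427, 1.55, 0.221, 1.138, -0.21], TCP at [163.868, -629.005, 226.729] pointing down, gripper open.
Joint ranges: [-2.88, 2.88], [-0.31, 2.03], [-1.54, 1.56], [0.2, 2.42], [-1.41, 4.55], [0.19, 2.02], [-2.57, 2.57]. Speed limits (rad/s): [2.57, 2.57, 3.14, 3.14, 3.14, 3.14, 3.14].

### API

Orientations are given as a 3x3 rotation matrix whose columns are the frame's x, y, z axes.
In Python, from workcell import env gives the robot as it stands. The module is installed in compiled form; this text tells all that it offers.
- The arm moves only by the tool apply_moves, never from a script. Its argument "targets" is text: rows parted by semicolons, each of 7 numbers parted by spaces: the shift along the tool's x, y, z in mm, then the turn, a rotation vector about the tool's x, y, z in degrees, then the opening, from 0 (shut) to 1 (fully open). A call has 1 to 20 rows; each row shifts and turns the commanded pose from where the row before left it, along the tool's axes as they then stand; what a row does not reach is not made up. A row lasts 1/12 s, in which the tool goes at most 41.7 mm and 7.16 degrees, less where a joint would pass 70% of its speed; a pose out of reach is approached as far as the arm can. A call is refused whole if a number of a shift passes 41.7 or a number of a turn 7.16, either way. A call with a gripper value outside its range is refused whole. The fingers move at their own pace and stop on an object; "grip_force" is the grip in N (left out, the last holds). Time passes only in rows, so rows that do not move let the fingers close. It gives the time, the measured TCP pose, the force, the opening and the grip force at its end, in the units of the state.
- env.sense(): the state, without advancing time (a new reading comes with each control period).
- env.snapshot(name): name is "side" or "top"; returns a dict with "img" (420x560x3 uint8, blue, green, red), "fov_y" (degrees; the focal length in pixels is half the picture's height over the tangent of half this angle, whatever the lens; pixels are square), "cx", "cy" (the principal point, pixels), "distortion" ([k1, k2, p1, p2, k3] as OpenCV has them; the pictures are not rectified), "extrinsics" (4x4, takes a point from camera to world coordinates). Camera axes: x right, y down, z forward; pixel columns grow to the right and rows downward; lengths in mm; the calibration is good to about 2 mm. A picture is of the moment at which its call begins. There is no depth.
- env.sign_off(): hands the job in; it is judged then, once.
The state is a dict: "time": time; "q": joint angles; "dq": joint speeds; "joint_efforts": joint torques, N m; "position": TCP position; "tcp_rot": TCP orientation; "contact_force": force on the tool from outside, world axes, zero at the start; "wrist_torque": the same for the moment, N m; "grip_width": finger opening in mm; "finger_force": force on a finger pad.
Only numpy, scipy, OpenCV 4.12 (cv2) and the standard library are available. Lean on these libraries where they do the work, as an engineer would, in place of code of your own. Each camera call takes 0.05 s, during which the arm holds its last target. There are 200 camera calls.

### The job

The washed sample vials in the rack have dried and their green flip-top lids must be shut to keep the dust out: run your fingertips along the row in a single pass from the yellow end of the rack, folding each lid over in turn and pressing it fully shut with a light touch before going on to the next, and keeping your hand low over the row until the last is shut. Lift nothing, keep the vials upright in the rack and the rack in its place, and leave everything around it as it stands.

Things in the scene. Friction and masses are not known exactly. Their poses are not given: they have to be found in the camera images.
- rack: Blue plastic rack, loose on the table, 116 mm (its x) by 226 mm (its y), 48 mm high, 1 kg. Origin: centre of its underside, z up. Its y runs along the row from the yellow end plate (-y) to the blue one (+y). Two rows of four holes, 52 mm apart, rows 56 mm apart: the flip-top vials stand at x = -28 mm, y = -78, -26, 26, 78 mm; two amber bottles stand in the row at x = +28 mm.
- vial1: Clear empty plastic vial, the first, next to the yellow end plate of the row: 33 mm diameter, rim 72 mm above its foot, loose in a rack hole with 1 mm of play. Origin: centre of its underside (6 mm above the table), z up. Its green lid is hinged on its -y side (yellow-end side), 20 mm from the axis at rim height; the open lid stands up there and folds over towards +y. Turned up to 7 degrees in its hole.
- lid1 (a joint): Opening angle of this lid (a disc 37 mm wide, 4 mm thick): 0 = shut flat, its top face 83 mm above the table; 1.57 = upright on its hinge. Starts at 0.9 to 1.5. Stiff plastic hinge (0.02 N m): under 2 N at the lid's free edge folds it, and it stays where left; no click. The soft lid top gives 1 mm per 4 N of press, at most 3.5 mm.
- lid1_lip (a point): Thumb tab at the free edge of this lid, on its top face, 42 mm from the hinge; with the lid shut it lies on the vial's +y side, 22 mm from the axis and 83 mm above the table.
- vial2: Clear empty plastic vial, the second of the row: 33 mm diameter, rim 72 mm above its foot, loose in a rack hole with 1 mm of play. Origin: centre of its underside (6 mm above the table), z up. Its green lid is hinged on its -y side (yellow-end side), 20 mm from the axis at rim height; the open lid stands up there and folds over towards +y. Turned up to 7 degrees in its hole.
- lid2 (a joint): Opening angle of this lid (a disc 37 mm wide, 4 mm thick): 0 = shut flat, its top face 83 mm above the table; 1.57 = upright on its hinge. Starts at 0.9 to 1.5. Stiff plastic hinge (0.02 N m): under 2 N at the lid's free edge folds it, and it stays where left; no click. The soft lid top gives 1 mm per 4 N of press, at most 3.5 mm.
- lid2_lip (a point): Thumb tab at the free edge of this lid, on its top face, 42 mm from the hinge; with the lid shut it lies on the vial's +y side, 22 mm from the axis and 83 mm above the table.
- vial3: Clear empty plastic vial, the third of the row: 33 mm diameter, rim 72 mm above its foot, loose in a rack hole with 1 mm of play. Origin: centre of its underside (6 mm above the table), z up. Its green lid is hinged on its -y side (yellow-end side), 20 mm from the axis at rim height; the open lid stands up there and folds over towards +y. Turned up to 7 degrees in its hole.
- lid3 (a joint): Opening angle of this lid (a disc 37 mm wide, 4 mm thick): 0 = shut flat, its top face 83 mm above the table; 1.57 = upright on its hinge. Starts at 0.9 to 1.5. Stiff plastic hinge (0.02 N m): under 2 N at the lid's free edge folds it, and it stays where left; no click. The soft lid top gives 1 mm per 4 N of press, at most 3.5 mm.
- lid3_lip (a point): Thumb tab at the free edge of this lid, on its top face, 42 mm from the hinge; with the lid shut it lies on the vial's +y side, 22 mm from the axis and 83 mm above the table.
- vial4: Clear empty plastic vial, the fourth and last, next to the blue end plate of the row: 33 mm diameter, rim 72 mm above its foot, loose in a rack hole with 1 mm of play. Origin: centre of its underside (6 mm above the table), z up. Its green lid is hinged on its -y side (yellow-end side), 20 mm from the axis at rim height; the open lid stands up there and folds over towards +y. Turned up to 7 degrees in its hole.
- lid4 (a joint): Opening angle of this lid (a disc 37 mm wide, 4 mm thick): 0 = shut flat, its top face 83 mm above the table; 1.57 = upright on its hinge. Starts at 0.9 to 1.5. Stiff plastic hinge (0.02 N m): under 2 N at the lid's free edge folds it, and it stays where left; no click. The soft lid top gives 1 mm per 4 N of press, at most 3.5 mm.
- lid4_lip (a point): Thumb tab at the free edge of this lid, on its top face, 42 mm from the hinge; with the lid shut it lies on the vial's +y side, 22 mm from the axis and 83 mm above the table.
- amber1: Amber glass bottle with black screw cap, 31 mm diameter, 74 mm high, in the rack's other row (x = +28 mm), opposite the first vial; leave it alone. Origin: centre of its underside.
- amber2: Amber bottle like amber1, opposite the third vial; leave it alone. Origin: centre of its underside.
- beaker1: Glass beaker, 68 mm diameter, 90 mm high, loose beside the rack's bottle-row side; leave it alone. Origin: centre of its underside.
- beaker2: Small glass beaker, 54 mm diameter, 70 mm high, loose beside the rack's bottle-row side; leave it alone. Origin: centre of its underside.
- marker: White marker pen with red cap, 130 mm long, 12 mm thick, lying beside the rack's vial-row side; leave it alone. Origin: centre of its underside.
- flask: Conical glass flask, 84 mm diameter at the foot, 135 mm high, on the worktop to the robot's left; leave it alone. Origin: centre of its underside.
- wash_bottle: White wash bottle with blue cap and bent spout, 68 mm diameter, 190 mm high, on the worktop to the robot's right; leave it alone. Origin: centre of its underside.
- dish: Shut glass dish, 94 mm diameter, 15 mm high, on the worktop to the robot's left; leave it alone. Origin: centre of its underside.
Things that resemble listed ones, but are neither listed nor needed, are in the scene too. Leave any red look-alike of the vial4 alone.

How it is judged:
By the outcome, as a careful person would: the job done as asked, in the order asked, and still so for the second after the job is handed in, with the robot touching nothing.
It also fails if it takes over 45 s, if anything falls off the work surface, if the arm or the gripper's body presses on something with over 40 N, if the wrist force passes 120 N, or if a joint passes its speed limit or range.

## Working session

There is one attempt and no reset: what is moved stays moved. The work goes in short steps, Python scripts to look and compute and a tool call to move; the robot and the scene stay as the last step left them, time stands still between calls to the robot, and variables do not carry over. Pictures are saved under pics/ and viewed, at most 10 in all, crops included, and the job is handed in when it is done.

Besides the shell and the picture viewer there is one more tool, called after ">>>" as a command line: name --argument value ..., lists and objects as JSON in quotes. apply_moves: Moves the arm, as the interface text tells. Its arguments: {"type":"object","properties":{"targets":{"type":"string"},"grip_force":{"type":"number"}},"required":["targets"]}

```bash
mkdir -p pics
cat > h.py <<'E'
import numpy as np, cv2
from workcell import env
def snap(n):
    s=env.snapshot(n); 
    f=210/np.tan(np.radians(s['fov_y']/2)); s['K']=np.array([[f,0,s['cx']],[0,f,s['cy']],[0,0,1.]]); s['D']=np.array(s['distortion'],float); s['E']=np.array(s['extrinsics']); return s
def unproj(s,px,z):
    p=cv2.undistortPoints(np.array(px,float).reshape(-1,1,2),s['K'],s['D']).reshape(-1,2)
    d=np.c_[p,np.ones(len(p))]@s['E'][:3,:3].T; o=s['E'][:3,3]
    return o+d*((np.broadcast_to(z,len(p))-o[2])/d[:,2])[:,None]
def proj(s,P):
    W=np.linalg.inv(s['E']); return cv2.projectPoints(np.array(P,float).reshape(-1,3),cv2.Rodrigues(W[:3,:3])[0],W[:3,3],s['K'],s['D'])[0].reshape(-1,2)
E
python3 - <<'E'
from h import *
import pickle
for n in('top','side'):
    s=snap(n); pickle.dump(s,open(n+'.pkl','wb')); cv2.imwrite(f'pics/{n}0.png',s['img']); print(n,s['E'].round(2).tolist(),s['fov_y'],s['D'])
st=env.sense(); print(st['time'],st['position'],np.round(st['tcp_rot'],3),st['contact_force'],st['grip_width'])
E
```

```text
top [[0.02, -0.98, 0.19, 351.02], [-1.0, -0.02, -0.0, 16.26], [0.01, -0.19, -0.98, 1169.24], [0.0, 0.0, 0.0, 1.0]] 56.361757232083846 [-0.10969634  0.          0.          0.          0.        ]
side [[0.74, -0.33, 0.59, 14.86], [-0.67, -0.39, 0.63, -576.33], [0.02, -0.86, -0.51, 532.66], [0.0, 0.0, 0.0, 1.0]] 57.32986432578585 [0.02904668 0.         0.         0.         0.        ]
0.1 [ 163.61072128 -628.41632308  225.76672335] [[ 0.968  0.252 -0.   ]
 [ 0.252 -0.968  0.002]
 [ 0.    -0.002 -1.   ]] [ 0.52921689 -0.60065749  0.28142888] 91.83403047518598
```

View pics/top0.png

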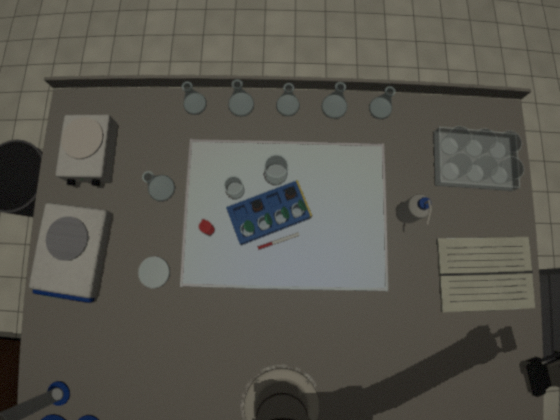

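View pics/side0.png

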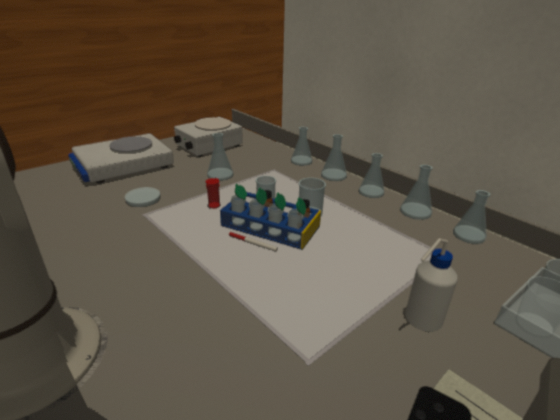

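The top view shows the rack at about (270,212), with its yellow end on the right at (308,198). The marker is at (278,241), the red look-alike vial at (206,227), and the beakers at (235,187) and (276,172). The side view shows the row from (298,215) to (238,200), yellow end on the right, with the red vial at (213,193). Next I'll take close crops.

Run:
```python
from h import *
import pickle
for n,(x,y,w,h) in {'top':(215,150,112,84+20),'side':(205,165,130,90)}.items():
    im=pickle.load(open(n+'.pkl','rb'))['img'][y:y+h,x:x+w]
    k=6
    im=cv2.resize(im,None,fx=k,fy=k,interpolation=cv2.INTER_CUBIC); im=np.clip(im*1.6,0,255).astype('uint8')
    if im.shape[0]>600: im=im[:600]
    cv2.imwrite(f'pics/{n}0c.png',im)
```

```text
(no output)
```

View pics/top0c.png

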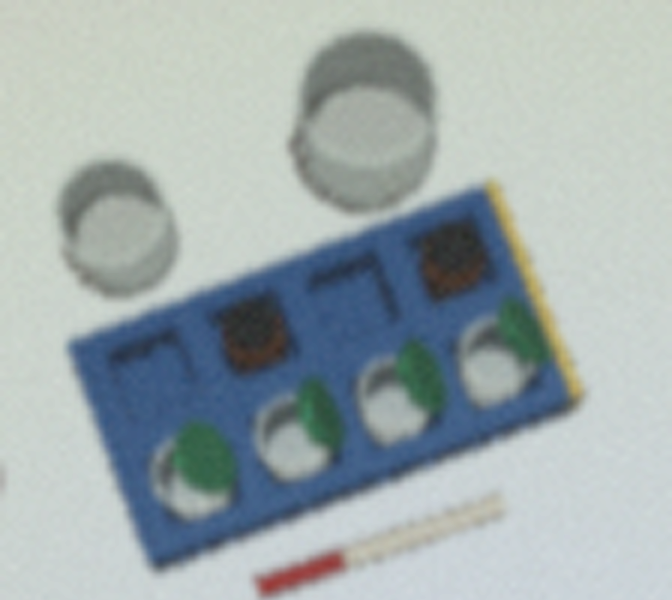

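View pics/side0c.png

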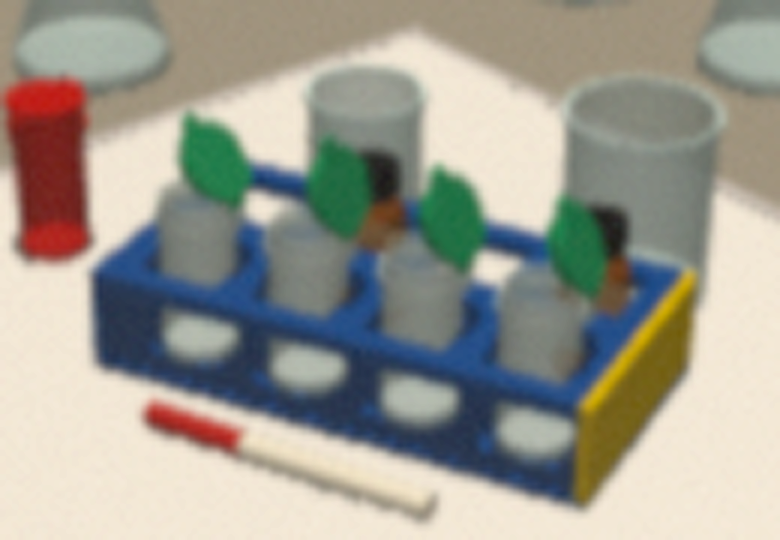

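```bash
cat > fit.py <<'E'
from h import *
import pickle
from scipy.optimize import least_squares
T=pickle.load(open('top.pkl','rb'));S=pickle.load(open('side.pkl','rb'))
c=lambda a,o:np.array(a)/6.+np.array(o)-0.4
tp=c([(496,182),(580,398),(70,343),(157,566)],(215,150)); sp=c([(692,272),(583,407),(97,268)],(205,165))
R={'yf':(58,-113,48),'yn':(-58,-113,48),'bf':(58,113,48),'bn':(-58,113,48)}
def W(p,x):
    P=np.atleast_2d(np.array(p,float)); a=x[2]; M=np.array([[np.cos(a),-np.sin(a),0],[np.sin(a),np.cos(a),0],[0,0,1]]); return P@M.T+[x[0],x[1],0]
t3=[R[k] for k in('yf','yn','bf','bn')]; s3=[R[k] for k in('yf','yn','bn')]
res=lambda x,w=(1,1):np.r_[w[0]*(proj(T,W(t3,x))-tp).ravel(),w[1]*(proj(S,W(s3,x))-sp).ravel()]
if __name__=='__main__':
    for w in((1,1),(1,0),(0,1)):
        r=least_squares(res,[550,40,0.3],args=(w,)); print(w,r.x.round(3),r.fun.round(1))
    r=least_squares(res,[550,40,0.3]); x=r.x
    np.save('rack.npy',x)
    print('row dir',(W((0,1,0),x)-W((0,0,0),x)).round(3))
    v=[(-28,y,78) for y in(-78,-26,26,78)]
    print(W(v,x).round(1),(6*(proj(T,W(v,x))-[215,150])).round(),(6*(proj(S,W(v,x))-[205,165])).round())
    print('wash',unproj(T,[(424,203)],190),'lead-in',W((-28,-150,110),x))
E
python3 fit.py
```

```text
(1, 1) [5.54298e+02 4.85880e+01 3.92000e-01] [ 0.1 -0.3  0.8 -0.2 -0.9 -0.1 -1.8 -0.2  1.1  0.5  1.3  1.  -1.9  0.7]
(1, 0) [5.53744e+02 4.71580e+01 3.98000e-01] [ 0.3 -0.3  1.3 -0.3 -0.5  0.3 -1.1  0.2  0.   0.   0.   0.  -0.   0. ]
(0, 1) [5.57642e+02 5.22220e+01 3.73000e-01] [-0.  -0.  -0.  -0.  -0.  -0.  -0.  -0.   1.   0.   0.4  0.1 -1.4 -0.8]
row dir [[-0.382  0.924  0.   ]]
[[558.2 -34.2  78. ]
 [538.3  13.9  78. ]
 [518.5  61.9  78. ]
 [498.7 110.   78. ]] [[495. 352.]
 [393. 391.]
 [289. 430.]
 [186. 470.]] [[539. 284.]
 [418. 253.]
 [303. 223.]
 [192. 194.]]
wash [[ 559.2603823  -357.55286348  190.        ]] lead-in [[ 585.66063238 -100.74530655  110.        ]]
```

Candidates for the row are the four green-lid vials (top px 298,209; 281,215; 264,222; 247,228). The red vial at (206,227) is the look-alike and I leave it alone. vial1 is the one next to the yellow plate at (298,209), and the crop confirms it. The fit agrees with both views to about 2 px. I'll turn the tool so its x runs along the row.

>>> apply_moves --targets "0 0 0 0 0 -7 0;0 0 0 0 0 -7 0;0 0 0 0 0 -7 0;0 0 0 0 0 -7 0;0 0 0 0 0 -7 0;0 0 0 0 0 -7 0;0 0 0 0 0 -7 0;0 0 0 0 0 -7 0;0 0 0 0 0 -7 0;0 0 0 0 0 -7 0;0 0 0 0 0 -7 0;0 0 0 0 0 -7 0;0 0 0 0 0 -7 0;0 0 0 0 0 -6.9 0" --grip_force 10

```text
time: 1.27
position: [163.6, -628.7, 226.1]
tcp_rot: [[-0.388, 0.922, -0.0], [0.922, 0.388, 0.001], [0.001, 0.0, -1.0]]
contact_force: [0.0, 0.1, 0.6]
grip_width: 3.8
finger_force: 0.0
```

>>> apply_moves --targets "16 29 0 0 0 0 0;16 29 0 0 0 0 0;16 29 0 0 0 0 0;16 29 0 0 0 0 0;16 29 0 0 0 0 0;16 29 0 0 0 0 0;16 29 0 0 0 0 0;16 29 0 0 0 0 0;16 29 0 0 0 0 0;16 29 0 0 0 0 0;16 29 0 0 0 0 0;16 29 0 0 0 0 0;16 29 0 0 0 0 0;16 29 0 0 0 0 0;16 29 0 0 0 0 0;16 29 0 0 0 0 0;16 29 0 0 0 0 0;16 29 0 0 0 0 0;0 0 0 0 0 0 0"

```text
time: 2.85
position: [539.6, -155.0, 227.4]
tcp_rot: [[-0.392, 0.92, 0.004], [0.92, 0.392, 0.004], [0.003, 0.005, -1.0]]
contact_force: [0.2, 1.0, 0.4]
grip_width: 0.8
finger_force: 0.0
```

```bash
cat > w.py <<'E'
from h import *
from fit import W
x=np.load('rack.npy'); st=env.sense(); p=np.array(st['position']); R=np.array(st['tcp_rot'])
c,s=np.cos(x[2]),np.sin(x[2]); M=np.array([[c,-s],[s,c]])
print('t',round(st['time'],2),'rack xy',((p[:2]-x[:2])@M).round(1),'z',p[2].round(1),'F',np.round(st['contact_force'],1),'q',np.round(st['q'],2),'w',st['grip_width'])
print((R.T).round(3).tolist()); print('yaw err deg',np.degrees(np.arctan2(R[1,0],R[0,0])-x[2])-90)
E
python3 w.py
```

```text
t 2.85 rack xy [ -91.3 -182.6] z 227.4 F [0.2 1.  0.4] q [ 0.96  0.46 -0.94  1.77  0.41  1.12  0.29] w 0.8149232522746219
[[-0.392, 0.92, 0.003], [0.92, 0.392, 0.005], [0.004, 0.004, -1.0]]
yaw err deg 0.6167192256358192
```

>>> apply_moves --targets "5 10 0 0 0 0.6 0;5 10 0 0 0 0 0;5 10 0 0 0 0 0;5 10 10 0 0 0 0;5 10 10 0 0 0 0;5 10 20 0 0 0 0;3 3 20 0 0 0 0;0 0 20 0 0 0 0;0 0 15 0 0 0 0;0 0 12 0 0 0 0;0 0 8 0 0 0 0;0 0 0 0 0 0 0;0 0 0 0 0 0 0"

```text
time: 3.93
position: [582.1, -109.1, 111.9]
tcp_rot: [[-0.373, 0.928, -0.0], [0.928, 0.373, 0.0], [0.0, 0.0, -1.0]]
contact_force: [-0.5, -0.0, 0.2]
grip_width: 0.5
finger_force: 0.0
```

```bash
python3 w.py
python3 - <<'E'
from h import *
import pickle
x=[]
for n,(a,b,w,h) in {'side':(205,125,130,135)}.items():
    s=snap(n); pickle.dump(s,open(n+'1.pkl','wb'))
    im=cv2.resize(s['img'][b:b+h,a:a+w],None,fx=4.4,fy=4.4,interpolation=cv2.INTER_CUBIC); x.append(im)
s=snap('top'); pickle.dump(s,open('top1.pkl','wb'))
cv2.imwrite('pics/s1.png',np.clip(x[0]*1.6,0,255).astype('uint8'))
E
```

```text
t 3.93 rack xy [ -34.5 -156.4] z 111.9 F [-0.5 -0.   0.2] q [ 0.75  0.65 -0.83  1.78  0.57  0.96  0.07] w 0.49519775213803646
[[-0.373, 0.928, 0.0], [0.928, 0.373, 0.0], [-0.0, 0.0, -1.0]]
yaw err deg -0.5547264488819081
```

View pics/s1.png

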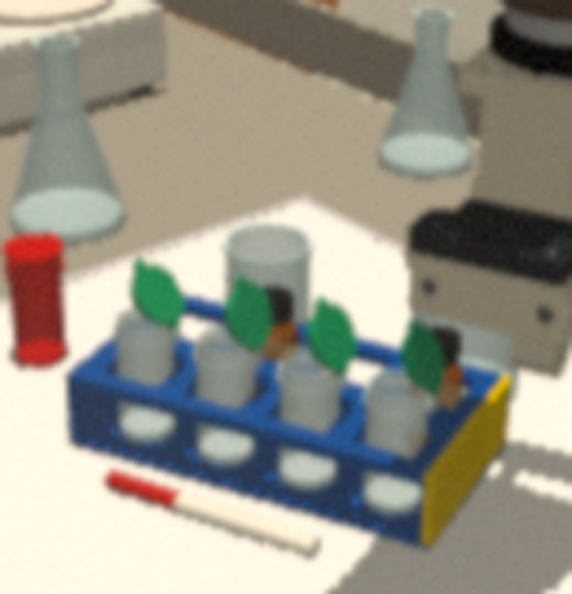

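The side view shows all four lids open and leaning (vial1's lid at crop (423,355)). The hand is at the yellow end, out of the row. Now I fold lid 1 along an arc.

>>> apply_moves --targets "6 2 0 0 0 0 0;8 2 0 0 0 0 0;8 2 1 0 0 0 0;8 0 1 0 0 0 0;8 0 0 0 0 0 0;8 0 0 0 0 0 0;5 0 0 0 0 0 0;5 0 0.5 0 0 0 0;3 0 1 0 0 0 0;3 0 1 0 0 0 0;3 0 1.5 0 0 0 0;3 0 2 0 0 0 0;2.5 0 2 0 0 0 0;2.5 0 2.2 0 0 0 0;2 0 2.5 0 0 0 0;2 0 2.5 0 0 0 0;1.5 0 3 0 0 0 0;1.5 0 3 0 0 0 0;1 0 3 0 0 0 0;0 0 0 0 0 0 0"

```text
time: 5.7
position: [556.8, -31.3, 84.8]
tcp_rot: [[-0.373, 0.928, -0.001], [0.928, 0.373, 0.0], [0.001, -0.001, -1.0]]
contact_force: [0.6, -0.6, 0.2]
grip_width: 0.4
finger_force: 0.0
```

```bash
python3 w.py
```

```text
t 5.7 rack xy [-28.2 -74.8] z 84.8 F [ 0.6 -0.6  0.2] q [ 0.63  0.64 -0.82  1.88  0.6   0.88 -0.1 ] w 0.39437984397751985
[[-0.373, 0.928, 0.001], [0.928, 0.373, -0.001], [-0.001, 0.0, -1.0]]
yaw err deg -0.5142615509169985
```

>>> apply_moves --targets "-0.5 0 1 0 0 0 0;0 0 1 0 0 0 0;0 0 0.8 0 0 0 0;0 0 0 0 0 0 0;0 0 0 0 0 0 0"

```text
time: 6.12
position: [557.8, -31.7, 83.0]
tcp_rot: [[-0.373, 0.928, 0.001], [0.928, 0.373, 0.0], [0.0, 0.001, -1.0]]
contact_force: [-0.9, 1.1, 2.7]
grip_width: 0.6
finger_force: 1.3
```

>>> apply_moves --targets "0 0 0.6 0 0 0 0;0 0 0.6 0 0 0 0;0 0 0 0 0 0 0;0 0 0 0 0 0 0"

```text
time: 6.45
position: [558.0, -31.5, 82.0]
tcp_rot: [[-0.373, 0.928, 0.001], [0.928, 0.373, 0.0], [-0.0, 0.001, -1.0]]
contact_force: [-1.1, 0.6, 6.2]
grip_width: 0.6
finger_force: 2.9
```

```bash
python3 w.py
python3 - <<'E'
from h import *
s=snap('side'); im=cv2.resize(s['img'][125:260,205:335],None,fx=4.4,fy=4.4,interpolation=cv2.INTER_CUBIC)
cv2.imwrite('pics/s2.png',np.clip(im*1.6,0,255).astype('uint8'))
E
```

```text
t 6.45 rack xy [-27.2 -75.5] z 82.0 F [-1.1  0.6  6.2] q [ 0.63  0.64 -0.81  1.88  0.6   0.88 -0.1 ] w 0.5616866887396889
[[-0.373, 0.928, -0.0], [0.928, 0.373, 0.001], [0.001, 0.0, -1.0]]
yaw err deg -0.5143358174820492
```

View pics/s2.png

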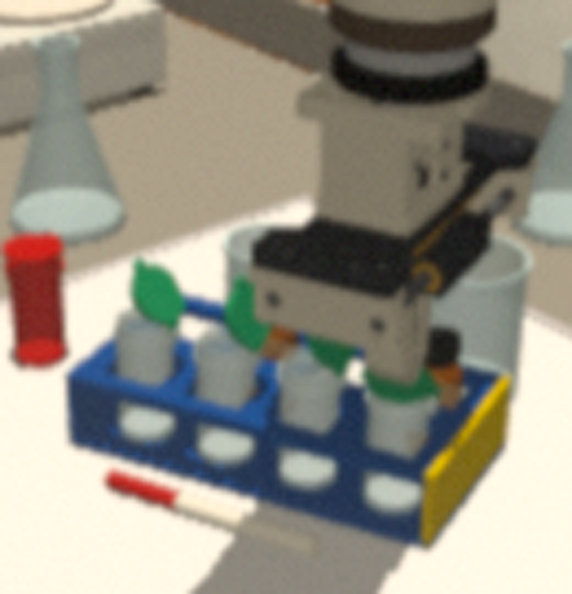

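Lid 1 lies flat on its vial under the fingertips at crop (403,385), pressed with 6 N. The other three lids are untouched. On to lid 2.

>>> apply_moves --targets "0 0 -6 0 0 0 0;0 0 -6 0 0 0 0;2 0 -6 0 0 0 0;6 0 0 0 0 0 0;6 0 0 0 0 0 0;6 0 0 0 0 0 0;6 0 0 0 0 0 0;4.5 0 0 0 0 0 0;4.5 0 0 0 0 0 0;4.5 0 0 0 0 0 0;4 0 1 0 0 0 0;2 0 2 0 0 0 0;2 0 2.5 0 0 0 0;1.5 0 3 0 0 0 0;1.5 0 3 0 0 0 0;1 0 3 0 0 0 0;0 0 1.5 0 0 0 0;0 0 0.8 0 0 0 0;0 0 0 0 0 0 0;0 0 0 0 0 0 0"

```text
time: 8.17
position: [541.0, 14.8, 84.9]
tcp_rot: [[-0.372, 0.928, 0.005], [0.928, 0.372, -0.002], [-0.004, 0.004, -1.0]]
contact_force: [-0.8, -2.7, 17.9]
grip_width: 0.7
finger_force: 8.5
```

```bash
python3 w.py
```

```text
t 8.17 rack xy [-25.2 -26.1] z 84.9 F [-0.8 -2.7 17.9] q [ 0.56  0.61 -0.83  1.93  0.6   0.86 -0.2 ] w 0.6731223511663009
[[-0.372, 0.928, -0.004], [0.928, 0.372, 0.004], [0.005, -0.002, -1.0]]
yaw err deg -0.5888181488814865
```

The force is 18 N and the tool is 2 mm too high, so something is off. I'll back up slightly and look.

>>> apply_moves --targets "0 0 -2 0 0 0 0;0 0 -2 0 0 0 0;0 0 0 0 0 0 0"

```text
time: 8.42
position: [539.5, 15.3, 87.5]
tcp_rot: [[-0.372, 0.928, 0.002], [0.928, 0.372, -0.001], [-0.001, 0.002, -1.0]]
contact_force: [1.8, -1.2, 4.1]
grip_width: 0.4
finger_force: 2.0
```

```bash
python3 w.py
python3 - <<'E'
from h import *
o=[]
s=snap('side'); im=cv2.resize(s['img'][160:250,215:325],None,fx=6.5,fy=6.5,interpolation=cv2.INTER_CUBIC)
cv2.imwrite('pics/s3.png',np.clip(im*1.6,0,255).astype('uint8'))
E
```

```text
t 8.42 rack xy [-26.4 -25.1] z 87.5 F [ 1.8 -1.2  4.1] q [ 0.57  0.61 -0.83  1.93  0.59  0.86 -0.19] w 0.36371439771775393
[[-0.372, 0.928, -0.001], [0.928, 0.372, 0.002], [0.002, -0.001, -1.0]]
yaw err deg -0.5725964680609934
```

View pics/s3.png

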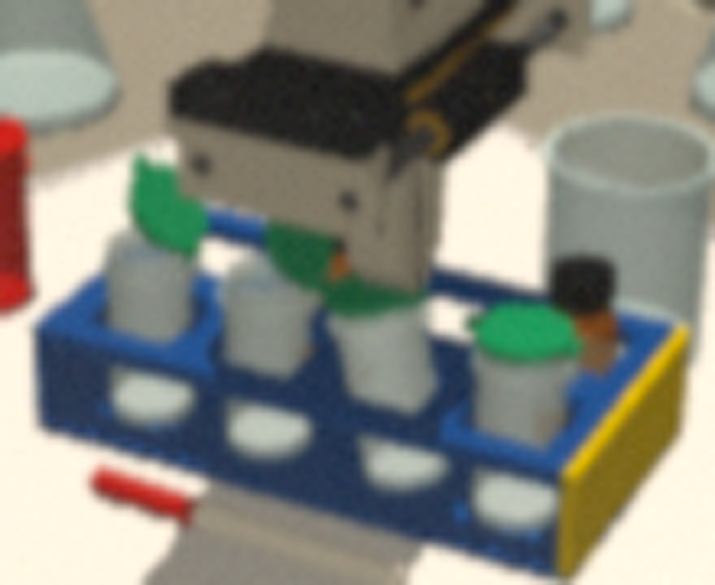

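Lid 1 is properly shut at (525,332). Vial 2 at (385,350) leans towards the blue end with its lid nearly closed under the finger. I'll ease off so it can settle back.

>>> apply_moves --targets "-1 0 -2 0 0 0 0;-1 0 -2 0 0 0 0;-1 0 -2 0 0 0 0;0 0 -2 0 0 0 0;0 0 0 0 0 0 0;0 0 0 0 0 0 0"

```text
time: 8.97
position: [539.1, 13.1, 94.6]
tcp_rot: [[-0.373, 0.928, -0.0], [0.928, 0.373, 0.0], [0.0, -0.0, -1.0]]
contact_force: [-0.1, 0.4, 0.1]
grip_width: 0.5
finger_force: 0.0
```

```bash
python3 w.py
python3 - <<'E'
from h import *
s=snap('side'); im=cv2.resize(s['img'][160:250,215:325],None,fx=6.5,fy=6.5,interpolation=cv2.INTER_CUBIC)
cv2.imwrite('pics/s4.png',np.clip(im*1.6,0,255).astype('uint8'))
E
```

```text
t 8.97 rack xy [-27.5 -27. ] z 94.6 F [-0.1  0.4  0.1] q [ 0.58  0.6  -0.84  1.92  0.58  0.88 -0.18] w 0.491228458410402
[[-0.373, 0.928, 0.0], [0.928, 0.373, -0.0], [-0.0, 0.0, -1.0]]
yaw err deg -0.5295553595583584
```

View pics/s4.png

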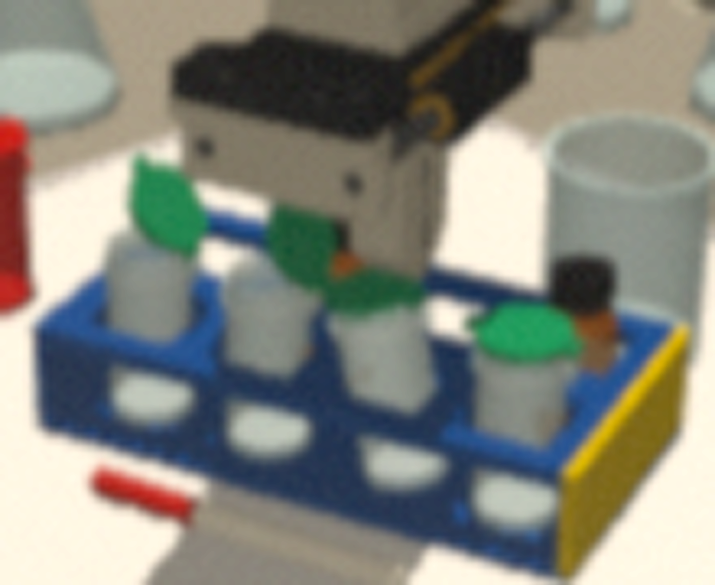

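Vial 2 is still wedged, leaning +y, with its lid almost closed. I'll press lightly on the raised hinge side and drag back towards the yellow end to set it upright.

>>> apply_moves --targets "-1 0 -0.0 0 0 0 0;-1 0 2 0 0 0 0;0 0 3 0 0 0 0;0 0 2.5 0 0 0 0;-1.5 0 0.7 0 0 0 0;-1.5 0 0.5 0 0 0 0;-1.5 0 0.5 0 0 0 0;-1.5 0 0.5 0 0 0 0;-1.5 0 0.5 0 0 0 0;-1.5 0 0.5 0 0 0 0;0 0 0 0 0 0 0"

```text
time: 9.93
position: [543.4, 2.1, 83.7]
tcp_rot: [[-0.372, 0.928, -0.0], [0.928, 0.372, -0.0], [-0.0, -0.001, -1.0]]
contact_force: [0.4, -0.5, 1.5]
grip_width: 0.4
finger_force: 0.8
```

```bash
python3 w.py
python3 - <<'E'
from h import *
s=snap('side'); im=cv2.resize(s['img'][160:250,215:325],None,fx=6.5,fy=6.5,interpolation=cv2.INTER_CUBIC)
cv2.imwrite('pics/s5.png',np.clip(im*1.6,0,255).astype('uint8'))
E
```

```text
t 9.93 rack xy [-27.8 -38.8] z 83.7 F [ 0.4 -0.5  1.5] q [ 0.58  0.62 -0.82  1.92  0.59  0.86 -0.17] w 0.3748190645586789
[[-0.372, 0.928, -0.0], [0.928, 0.372, -0.001], [-0.0, -0.0, -1.0]]
yaw err deg -0.5702824122785728
```

View pics/s5.png

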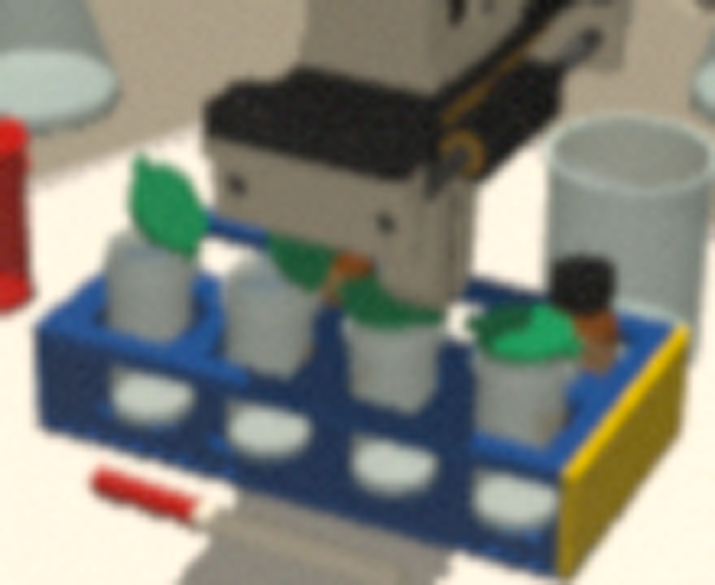

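Vial 2 is upright again, foot at (393,465), with its lid slightly ajar. Now I press it shut straight down.

>>> apply_moves --targets "0 0 -4 0 0 0 0;0 0 -4 0 0 0 0;0 0 -4 0 0 0 0;5 0 0 0 0 0 0;5 0 0 0 0 0 0;3 0 0 0 0 0 0;0 0 0 0 0 0 0;0 0 2 0 0 0 0;0 0 2 0 0 0 0;0 0 2 0 0 0 0;0 0 2 0 0 0 0;0 0 2 0 0 0 0;0 0 1 0 0 0 0;0 0 0 0 0 0 0"

```text
time: 11.15
position: [538.5, 14.8, 84.7]
tcp_rot: [[-0.373, 0.928, -0.001], [0.928, 0.373, 0.0], [0.0, -0.0, -1.0]]
contact_force: [-0.9, 0.7, 0.3]
grip_width: 0.5
finger_force: 0.0
```

```bash
python3 w.py
```

```text
t 11.15 rack xy [-27.5 -25.2] z 84.7 F [-0.9  0.7  0.3] q [ 0.57  0.61 -0.83  1.93  0.59  0.86 -0.19] w 0.5025266711903655
[[-0.373, 0.928, 0.0], [0.928, 0.373, -0.0], [-0.001, 0.0, -1.0]]
yaw err deg -0.5337157524004112
```

>>> apply_moves --targets "0 0 0.8 0 0 0 0;0 0 0.8 0 0 0 0;0 0 0.7 0 0 0 0;0 0 0.5 0 0 0 0;0 0 0 0 0 0 0;0 0 0 0 0 0 0"

```text
time: 11.65
position: [539.2, 14.8, 82.7]
tcp_rot: [[-0.373, 0.928, 0.001], [0.928, 0.373, -0.0], [-0.001, 0.001, -1.0]]
contact_force: [-0.6, -1.2, 3.6]
grip_width: 0.6
finger_force: 2.1
```

>>> apply_moves --targets "0 0 0.6 0 0 0 0;0 0 0 0 0 0 0;0 0 0 0 0 0 0"

```text
time: 11.9
position: [539.3, 14.7, 82.1]
tcp_rot: [[-0.373, 0.928, 0.001], [0.928, 0.373, -0.0], [-0.001, 0.001, -1.0]]
contact_force: [0.4, -1.2, 6.2]
grip_width: 0.6
finger_force: 3.0
```

>>> apply_moves --targets "0 0 -4 0 0 0 0;0 0 -6 0 0 0 0;0 0 -6 0 0 0 0;2 0 -6 0 0 0 0;4 0 -5.5 0 0 0 0;4 0 0 0 0 0 0;4 0 0 0 0 0 0;4 0 0 0 0 0 0;0 0 0 0 0 0 0"

```text
time: 12.65
position: [531.3, 32.8, 109.0]
tcp_rot: [[-0.375, 0.927, -0.001], [0.927, 0.375, 0.0], [0.001, -0.0, -1.0]]
contact_force: [0.7, 0.4, 0.1]
grip_width: 0.2
finger_force: 0.0
```

```bash
python3 w.py
python3 - <<'E'
from h import *
s=snap('side'); im=cv2.resize(s['img'][160:250,215:325],None,fx=6.5,fy=6.5,interpolation=cv2.INTER_CUBIC)
cv2.imwrite('pics/s6.png',np.clip(im*1.6,0,255).astype('uint8'))
E
```

```text
t 12.65 rack xy [-27.3  -5.8] z 109.0 F [0.7 0.4 0.1] q [ 0.56  0.57 -0.86  1.93  0.55  0.89 -0.2 ] w 0.21314554735663688
[[-0.375, 0.927, 0.001], [0.927, 0.375, -0.0], [-0.001, 0.0, -1.0]]
yaw err deg -0.43978911759907646
```

View pics/s6.png

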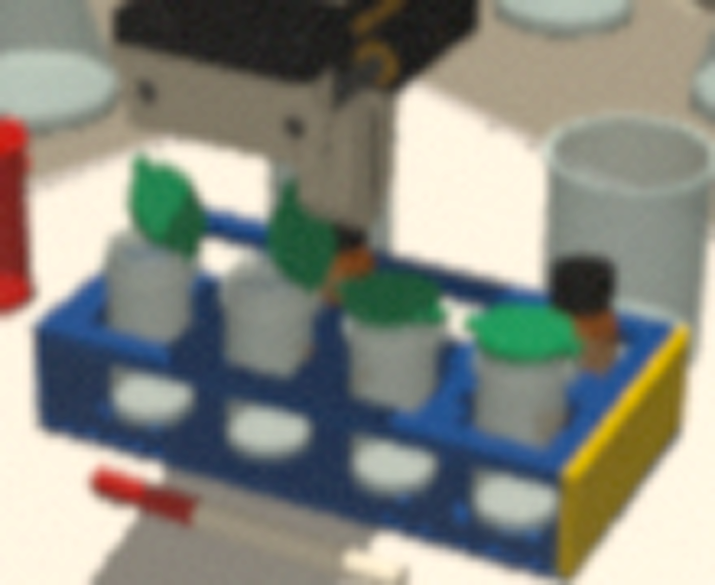

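Lids 1 and 2 lie flat and vials 1 and 2 are upright. Lids 3 and 4 are still open, at (300,240) and (165,205). That was my tenth picture, so from here I go by numbers and forces. Lid 3 gets the high arc that worked for lid 1.

>>> apply_moves --targets "3 0 0 0 0 0 0;3 0 0 0 0 0 0;3 0 0.3 0 0 0 0;3 0 0.7 0 0 0 0;3 0 1 0 0 0 0;3 0 1 0 0 0 0;2.5 0 1.5 0 0 0 0;2.5 0 1.7 0 0 0 0;2 0 1.8 0 0 0 0;2 0 2 0 0 0 0;2 0 2.2 0 0 0 0;1.5 0 2.2 0 0 0 0;1.2 0 2.3 0 0 0 0;1 0 2.3 0 0 0 0;0.5 0 2 0 0 0 0;0 0 2 0 0 0 0;0 0 1 0 0 0 0;0 0 0 0 0 0 0"

```text
time: 14.2
position: [519.5, 62.2, 84.9]
tcp_rot: [[-0.373, 0.928, -0.0], [0.928, 0.373, -0.0], [0.0, -0.0, -1.0]]
contact_force: [-0.0, -0.2, 0.6]
grip_width: 0.3
finger_force: 0.1
```

```bash
python3 w.py
```

```text
t 14.2 rack xy [-27.   25.9] z 84.9 F [-0.  -0.2  0.6] q [ 0.49  0.59 -0.84  1.97  0.59  0.84 -0.29] w 0.3439477966418264
[[-0.373, 0.928, 0.0], [0.928, 0.373, -0.0], [-0.0, -0.0, -1.0]]
yaw err deg -0.540299220940895
```

No load on the fingers, same as lid 1. Pressing.

>>> apply_moves --targets "0 0 0.8 0 0 0 0;0 0 0.8 0 0 0 0;0 0 0.7 0 0 0 0;0 0 0.5 0 0 0 0;0 0 0 0 0 0 0;0 0 0 0 0 0 0"

```text
time: 14.7
position: [519.7, 62.4, 82.6]
tcp_rot: [[-0.373, 0.928, 0.0], [0.928, 0.373, -0.0], [-0.0, 0.0, -1.0]]
contact_force: [-0.6, -0.9, 3.4]
grip_width: 0.5
finger_force: 1.5
```

>>> apply_moves --targets "0 0 0.6 0 0 0 0;0 0 0 0 0 0 0;0 0 0 0 0 0 0"

```text
time: 14.95
position: [519.8, 62.4, 82.0]
tcp_rot: [[-0.373, 0.928, 0.001], [0.928, 0.373, -0.0], [-0.0, 0.0, -1.0]]
contact_force: [-1.1, -0.5, 4.9]
grip_width: 0.2
finger_force: 2.5
```

>>> apply_moves --targets "0 0 -4 0 0 0 0;0 0 -6 0 0 0 0;0 0 -6 0 0 0 0;2 0 -6 0 0 0 0;4 0 -5.5 0 0 0 0;4 0 0 0 0 0 0;4 0 0 0 0 0 0;4 0 0 0 0 0 0;2 -1 0 0 0 0 0;0 0 0 0 0 0 0"

```text
time: 15.78
position: [510.4, 81.2, 109.0]
tcp_rot: [[-0.374, 0.927, -0.001], [0.927, 0.374, 0.0], [0.0, -0.001, -1.0]]
contact_force: [0.2, -0.0, 0.5]
grip_width: 0.5
finger_force: 0.0
```

```bash
python3 w.py
```

```text
t 15.78 rack xy [-28.1  46.9] z 109.0 F [ 0.2 -0.   0.5] q [ 0.49  0.55 -0.87  1.97  0.55  0.88 -0.3 ] w 0.4646409611929882
[[-0.374, 0.927, 0.0], [0.927, 0.374, -0.001], [-0.001, 0.0, -1.0]]
yaw err deg -0.4551885765352779
```

>>> apply_moves --targets "3 0 0 0 0 0 0;3 0 0 0 0 0 0;3 0 0.3 0 0 0 0;3 0 0.7 0 0 0 0;3 0 1 0 0 0 0;3 0 1 0 0 0 0;2.5 0 1.5 0 0 0 0;2.5 0 1.7 0 0 0 0;2 0 1.8 0 0 0 0;2 0 2 0 0 0 0;2 0 2.2 0 0 0 0;1.5 0 2.2 0 0 0 0;1.2 0 2.3 0 0 0 0;1 0 2.3 0 0 0 0;0.5 0 2 0 0 0 0;0 0 2 0 0 0 0;0 0 1 0 0 0 0;0 0 0 0 0 0 0"

```text
time: 17.28
position: [498.6, 111.3, 84.9]
tcp_rot: [[-0.373, 0.928, -0.001], [0.928, 0.373, 0.0], [0.0, -0.0, -1.0]]
contact_force: [-0.1, -0.2, -0.3]
grip_width: 0.3
finger_force: 0.0
```

```bash
python3 w.py
```

```text
t 17.28 rack xy [-27.6  79.2] z 84.9 F [-0.1 -0.2 -0.3] q [ 0.4   0.57 -0.85  2.    0.58  0.83 -0.39] w 0.28821282264661546
[[-0.373, 0.928, 0.0], [0.928, 0.373, -0.0], [-0.001, 0.0, -1.0]]
yaw err deg -0.5341444611332662
```

>>> apply_moves --targets "0 0 0.8 0 0 0 0;0 0 0.8 0 0 0 0;0 0 0.7 0 0 0 0;0 0 0.6 0 0 0 0;0 0 0.5 0 0 0 0;0 0 0 0 0 0 0;0 0 0 0 0 0 0"

```text
time: 17.87
position: [499.1, 111.5, 82.1]
tcp_rot: [[-0.373, 0.928, 0.001], [0.928, 0.373, 0.0], [-0.0, 0.001, -1.0]]
contact_force: [-1.4, 0.4, 6.0]
grip_width: 0.2
finger_force: 2.3
```

All four are pressed. I raise the hand clear and check the lids numerically.

>>> apply_moves --targets "0 0 -4 0 0 0 0;0 0 -8 0 0 0 0;0 0 -12 0 0 0 0;0 0 -16 0 0 0 0;0 0 -20 0 0 0 0;0 0 -25 0 0 0 0;20 -10 -25 0 0 0 0;30 -20 -20 0 0 0 0;30 -20 -10 0 0 0 0;30 -20 0 0 0 0 0;30 -20 0 0 0 0 0;30 -20 0 0 0 0 0;20 -10 0 0 0 0 0;0 0 0 0 0 0 0"

```text
time: 19.03
position: [312.9, 245.5, 222.5]
tcp_rot: [[-0.38, 0.925, 0.002], [0.925, 0.38, -0.002], [-0.002, 0.001, -1.0]]
contact_force: [0.3, -0.4, 0.0]
grip_width: 0.4
finger_force: 0.0
```

```bash
python3 w.py
python3 - <<'E'
from h import *
from fit import W
import pickle
x=np.load('rack.npy'); v=np.array([(-28,y,83) for y in(-78,-26,26,78)],float)
for n in('top','side'):
    s=snap(n); pickle.dump(s,open(n+'F.pkl','wb')); hsv=cv2.cvtColor(s['img'],cv2.COLOR_BGR2HSV)
    m=cv2.inRange(hsv,(60,90,30),(92,255,255)); k,L,st,c=cv2.connectedComponentsWithStats(m)
    print(n,'pred',proj(s,W(v,x)).round(1).tolist())
    th=np.linspace(0,6.28,60)
    for p in v: 
        q=proj(s,W(p+np.c_[18.5*np.cos(th),18.5*np.sin(th),0*th],x)); print(' pred size',np.ptp(q,0).round(1),end='')
    print()
    for i in range(1,k):
        if st[i,4]>15:
            print(c[i].round(1),st[i], 'rack z83', ((unproj(s,[c[i]],83)[0,:2]-x[:2])@np.array([[np.cos(x[2]),-np.sin(x[2])],[np.sin(x[2]),np.cos(x[2])]])).round(1))
    # rack moved? compare blue mask with start
    a=cv2.inRange(hsv,(105,120,30),(125,255,255)); s0=pickle.load(open(n+'.pkl','rb'))
    if n=='top':
        y=lambda im:[np.mean(np.nonzero(cv2.inRange(cv2.cvtColor(im,cv2.COLOR_BGR2HSV),(18,110,60),(32,255,255))[150:260,215:330]),1).round(2)]
        print('yellow',y(s0['img']),y(s['img']))
    d=cv2.absdiff(cv2.GaussianBlur(s0['img'],(5,5),0),cv2.GaussianBlur(s['img'],(5,5),0)).max(2)
E
```

```text
t 19.03 rack xy [-147.9  274.2] z 222.5 F [ 0.3 -0.4  0. ] q [ 0.45  0.11 -1.22  2.13  0.13  0.98 -0.46] w 0.3761147578033497
[[-0.38, 0.925, -0.002], [0.925, 0.38, 0.001], [0.002, -0.002, -1.0]]
yaw err deg -0.12917669895028894
top pred [[297.6, 208.3], [280.5, 214.8], [263.2, 221.4], [245.8, 228.0]]
 pred size [13.1 12.9] pred size [13.2 13. ] pred size [13.2 13. ] pred size [13.2 13.1]
[297.6 207.6] [291 202  14  12 134] rack z83 [-26.2 -78.7]
[280.3 214.4] [273 209  15  12 136] rack z83 [-26.6 -25.9]
[263.1 220.9] [256 215  15  12 138] rack z83 [-26.6  25.8]
[245.7 227.7] [239 222  15  13 142] rack z83 [-27.1  78. ]
yellow [array([51.25, 89.75])] [array([39.25, 85.  ])]
side pred [[294.9, 210.5], [274.8, 205.4], [255.5, 200.4], [236.9, 195.6]]
 pred size [16.   8.1] pred size [15.7  7.8] pred size [15.4  7.4] pred size [15.2  7.1]
[237.7 196. ] [230 193  16   7  93] rack z83 [-28.9  75.3]
[255.8 200.5] [249 197  15   8 107] rack z83 [-28.2  24.9]
[274.9 205.4] [267 201  16   9 114] rack z83 [-28.1 -26.4]
[295.2 210.8] [287 207  17   9 123] rack z83 [-28.8 -79.1]
```

All four lids read flat in both views, within about 3 mm of where shut lids should be, so the vials are upright and the rack is in place. The hand is clear.

```bash
python3 -c "
from workcell import env
print(env.sign_off())"
```

```text
the job is handed in; nothing more can be done
None
```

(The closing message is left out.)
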